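# Close a two-pin moulding box over a wax figure

## Task

Lay the small wax figure in the cavity of the aluminium moulding box and let go of it. Then set the cover plate on the box the right way round, lowering it level over the two locating pins, brass-collared hole on the thick brass pin, without forcing it, until it lies flush, and swing the red-knobbed latch right over it to its stop. Leave the other things on the bench where they are.

Things in the scene. Friction and masses are not known exactly. Their poses are not given: they have to be found in the camera images.
- mould_base: Aluminium moulding box fixed to the bench, 150 (x) x 90 (y) x 30 mm, with an open rectangular cavity 84 (x) x 56 (y) mm in the middle, floor 6 mm above the bench. A 28 mm wide lug carrying the latch sticks out of its +x end to x = 101 mm. Origin: centre of the underside; z up. A lamp rail runs 27 cm above the bench along its back: keep wrist and gripper clear of it.
- big_pin (a point): Axis of the thick brass locating pin where it leaves the box's top face: at x -56, y +30, z 30 mm in the box's frame. Pin 12 mm in diameter, 26 mm high, the top 12 mm tapering to a rounded nose.
- small_pin (a point): Axis of the thin steel locating pin at the box's top face: at x +56, y -30, z 30 mm in the box's frame. 7 mm in diameter, 26 mm high, tapered likewise.
- latch (a joint): Swing latch on the box's +x end, vertical axis; 0 to 2.094 rad, growing anticlockwise from above, stays where left (about 1 N moves it at the knob). At value q its arm points at angle 1.047 + q from the box's +x axis toward its +y; at 2.094, its stop, the arm points along the box's -x, over the end of a seated plate. Starts clear of the plate's place, at 0 to 0.4.
- latch_pivot (a point): Point on the latch's axis: x +92, y 0, z 49 mm in the box's frame. The dark steel arm is 36 mm long, 14 mm wide, its underside 46 mm and top 54 mm above the bench.
- latch_knob (a point): Middle of the latch's upright red knob: 12 mm in diameter, 54 to 80 mm above the bench, 27 mm from the latch's axis; this point is 68 mm above the bench.
- cover_plate: Loose aluminium plate 150 (x) x 90 (y) x 12 mm, 0.3 to 0.6 kg: two through holes (14.5 mm, brass collar, at x -56, y +30; 9.5 mm, dark collar, at x +56, y -30), black bar handle on top at the centre. Fitted, its x and y axes match the box's, underside 30 mm above the bench. Starts flat, turned up to 1.7 rad either way from that. Origin: centre of the underside.
- big_hole (a point): Axis of the brass-collared 14.5 mm hole, at the plate's underside.
- small_hole (a point): Axis of the 9.5 mm hole, at the plate's underside.
- plate_grip (a point): Middle of the plate's black handle bar: 54 mm long along the plate's x, 14 mm wide (across y), 16 mm high; this point is 38 mm above the plate's underside; the bar's underside is 18 mm above the plate's top, open between two posts 44 mm apart.
- figure: Small pale yellow wax figure (a plain peg doll) lying on its side, 20 mm wide (x), 40 mm long (y), 17 mm high; about 20 g. Origin: centre of its underside; z up at the start.
- clay_lump: Bystander: lump of orange-brown modelling wax 44 x 72 x 24 mm; origin under its centre.
- pink_rubber: Bystander: pink rubber block 53 x 63 x 47 mm; origin under its centre.
- tin: Bystander: small green tin, 78 mm in diameter, 78 mm high; origin under its centre.
- half_mould: Bystander: white half mould 69 x 94 x 43 mm; origin under its centre.
- yellow_board: Bystander: yellow block 51 x 91 x 65 mm; origin under its centre.

How it is judged:
On the way, in this order (a step that is already met when the one before it is completed fails the run):
1. the wax figure lies in the cavity, let go (x of figure in the frame of mould_base between -0.042 and 0.042 m and y of figure in the frame of mould_base between -0.028 and 0.028 m and z of figure in the frame of mould_base below 0.024 m and contact force between the fingers and figure below 0.1 N), for 0.2 s.
2. the cover plate is seated flush on both pins, let go (horizontal distance between big_hole and big_pin below 0.004 m and horizontal distance between small_hole and small_pin below 0.004 m and z of each of big_hole, small_hole in the frame of mould_base below 0.0325 m and angle between cover_plate's own z axis and vertical below 0.03 rad and contact force between the fingers and cover_plate below 0.1 N), for 0.2 s.
3. the latch is swung over the plate (value of joint latch above 1.89 rad), for 0.2 s.
At the end, for the whole second after the job is handed in: The wax figure lies in the box's cavity; the cover plate lies flush on the box (underside within 2.5 mm of its top face, level to 0.03 rad) with each hole within 4 mm of its own pin's axis; the latch stands within 0.2 rad of its closed stop; everything is at rest (x of figure in the frame of mould_base between -0.042 and 0.042 m and y of figure in the frame of mould_base between -0.028 and 0.028 m and z of figure in the frame of mould_base below 0.024 m and horizontal distance between big_hole and big_pin below 0.004 m and horizontal distance between small_hole and small_pin below 0.004 m and z of each of big_hole, small_hole in the frame of mould_base below 0.0325 m and angle between cover_plate's own z axis and vertical below 0.03 rad and value of joint latch above 1.89 rad and linear speed of each of cover_plate, figure below 0.02 m/s); the robot touches nothing.
It fails at once if the plate is forced or dropped on the box (more than 80 N between them) (contact force between cover_plate and mould_base above 80 N).
It fails at once if a bystander (clay lump, pink rubber, tin, half mould, yellow board) is moved more than 30 mm (distance of any of clay_lump, pink_rubber, tin, half_mould, yellow_board from where it was at the start of the episode above 0.03 m).
It also fails if it takes over 61 s, if anything falls off the work surface, if the arm or the gripper's body presses on something with over 40 N, if the wrist force passes 120 N, or if a joint passes its speed limit or range.

## Robot

A 7-joint arm with a two-finger parallel gripper is mounted at the origin on a cart in front of the work surface, level with it; the furniture and walls round the work are solid. World frame = base frame: x ahead of the robot, y to its left, z up, the work surface at z = 0. Lengths are in m, angles in rad, forces in N, time in s.
With the tool pointing down it reaches from about 0.425 to 0.875 m from the base axis. Payload 4.7 kg.
Tool frame: the origin (TCP) lies midway between the tips of the shut fingers; the grasp point (between the pads) lies 19 mm behind it; z points along the fingers, y is the line along which they close (so a half turn about z gives the same grasp; the last joint's range is limited). The gripper opens to 85 mm and grips with 20 to 120 N. Pads are 22 mm wide; open, the fingers measure 114 mm over their backs; the gripper's body (76 mm by 85 mm) begins 54 mm behind the grasp point. The pads swing forward as they close: fully open they stand 13 mm farther back than shut.
Start: joints at [1.347, 0.321, -0.07, 1.45, 0.023, 1.371, -0.057], TCP at [0.153, -0.632, 0.231] pointing down, gripper open.
Joint ranges: [-2.86, 2.86], [-0.3, 2.09], [-1.38, 1.24], [0.06, 2.45], [-1.56, 4.7], [0.09, 2.05], [-2.69, 2.69]. Speed limits (rad/s): [2.57, 2.57, 3.14, 3.14, 3.14, 3.14, 3.14].

## Interface

Orientations are given as a unit quaternion [x, y, z, w].
In Python, from bench import telemetry, snapshot, camera_model, order gives the robot as it stands.
- The arm moves only by the tool arm_command, never from a script. Its argument "targets" is a list that holds one entry, the list of rows, each a list of 7 numbers: the shift along the tool's x, y, z in m, then the turn, a rotation vector about the tool's x, y, z in rad, then the gripper's target within -1 to 1 (fully open at 1, half-way at 0, shut at -1). In form: [[[x, y, z, wx, wy, wz, jaw], ...]]. A call has 1 to 12 rows; each row is the pose to reach, as a shift and turn from the pose commanded when the call began, along the tool's axes at that moment; what a row does not reach only later rows make up. A row lasts 1/12 s, in which the tool goes at most 41.7 mm and 7.16 degrees, less where a joint would pass 70% of its speed; a pose out of reach is approached as far as the arm can. A call with a gripper value outside its range is refused whole. The fingers move at their own pace and stop on an object; the grip force is fixed at half the most. Time passes only in rows, so rows that repeat a pose let the fingers close. It gives the time, the measured TCP pose, the force, the opening and the grip force at its end, in the units of the state.
- telemetry.read_state(): the state, without advancing time (a new reading comes with each control period).
- snapshot(name): name is "side" or "top" or "wrist"; returns the picture (480x640x3 uint8, red, green, blue); there is no depth.
- camera_model(name): a dict with "fovy" (degrees; the focal length in pixels is half the picture's height over the tangent of half this angle, whatever the lens; pixels are square), "cx", "cy" (the principal point, pixels), "world_from_camera" (4x4, takes a point from camera to world coordinates). Camera axes: x right, y up, looking along -z (the intrinsics and any distortion apply to the point x, -y, -z); pixel columns grow to the right and rows downward; lengths in m; the calibration is good to about 2 mm. A picture is of the moment at which its call begins: read the wrist's pose just before it. camera_model takes no time and is no camera call; for the wrist camera it gives the pose at the moment of the call.
- order.finish_job(): hands the job in; it is judged then, once.
The state is a dict: "t": time; "q": joint angles; "dq": joint speeds; "effort": joint torques, N m; "eef_pos": TCP position; "ee_rot": TCP orientation; "ft_force": force on the tool from outside, world axes, zero at the start; "moment": the same for the moment, N m; "width": finger opening in m; "finger_force": force on a finger pad.
Only numpy, scipy, OpenCV 4.12 (cv2) and the standard library are available. Lean on these libraries where they do the work, as an engineer would, in place of code of your own. Each camera call takes 0.05 s, during which the arm holds its last target. There are 200 camera calls.

## Working session

There is one attempt and no reset: what is moved stays moved. The work goes in short steps, Python scripts to look and compute and a tool call to move; the robot and the scene stay as the last step left them, time stands still between calls to the robot, and variables do not carry over. Pictures are saved under pics/ and viewed, at most 10 in all, crops included, and the job is handed in when it is done.

Besides the shell and the picture viewer there is one more tool, called after ">>>" by a JSON object that holds its "api" and its "payload", one argument or row to a line. arm_command: Moves the arm, as the interface text tells. Its arguments: {"type":"object","properties":{"targets":{"type":"array","items":{"type":"array","items":{"type":"array","items":{"type":"number"}}}}},"required":["targets"]}

```bash
mkdir -p pics; ls; cat > h.py <<'E'
import numpy as np, cv2
from bench import telemetry, snapshot, camera_model, order
from scipy.spatial.transform import Rotation as R
def shot(n,f):
    m=camera_model(n); im=snapshot(n); cv2.imwrite('pics/'+f,im[:,:,::-1]); return m
def foc(m): return 240/np.tan(np.radians(m['fovy'])/2)
def px2w(m,u,v,z):
    f=foc(m); d=np.array([(u-m['cx'])/f,-(v-m['cy'])/f,-1]); T=np.array(m['world_from_camera'])
    D=T[:3,:3]@d; o=T[:3,3]; return o+D*(z-o[2])/D[2]
def w2px(m,p):
    T=np.linalg.inv(np.array(m['world_from_camera'])); c=T[:3,:3]@np.array(p)+T[:3,3]; f=foc(m)
    return m['cx']+f*c[0]/-c[2], m['cy']-f*c[1]/-c[2]
E
python3 - <<'E'
from h import *
for n in('top','side','wrist'):
    m=shot(n,n+'0.png'); print(n,{k:(np.round(v,4).tolist() if k=='world_from_camera' else v) for k,v in m.items()})
s=telemetry.read_state(); print(s)
E
```

```text
pics
top {'fovy': 48.474696950382686, 'cx': 322.5289186140456, 'cy': 241.78115840943454, 'world_from_camera': [[-0.0144, 0.984, -0.1777, 0.2866], [-0.9998, -0.017, -0.0132, 0.0403], [-0.016, 0.1775, 0.984, 1.2898], [0.0, 0.0, 0.0, 1.0]]}
side {'fovy': 52.29028575942194, 'cx': 319.8455047028919, 'cy': 233.5906985453723, 'world_from_camera': [[0.9643, 0.1633, -0.2085, 0.2796], [-0.2638, 0.5241, -0.8097, -0.81], [-0.0229, 0.8358, 0.5485, 0.6348], [0.0, 0.0, 0.0, 1.0]]}
wrist {'fovy': 67.27909998576838, 'cx': 319.09499324731746, 'cy': 245.45358283625433, 'world_from_camera': [[0.2345, 0.9301, 0.2828, 0.2252], [-0.9721, 0.2249, 0.0663, -0.6154], [-0.0019, -0.2905, 0.9569, 0.3724], [0.0, 0.0, 0.0, 1.0]]}
{'t': 0.15, 'q': array([ 1.34710119,  0.32165808, -0.07011802,  1.45136644,  0.02258185,
        1.37080438, -0.05689751]), 'dq': array([ 0.0006962 , -0.00209203, -0.00264516, -0.00437296,  0.00031551,
       -0.00145707,  0.00080344]), 'effort': array([ 4.92606196e-04, -4.94096446e+01, -3.82637847e-01, -3.14685524e+01,
        1.30378557e-02,  8.27405689e-03,  1.46814460e-05]), 'eef_pos': array([ 0.15300323, -0.63132854,  0.23048576]), 'ee_rot': array([ 9.92936532e-01,  1.18644506e-01, -1.14115781e-04, -7.15548248e-04]), 'ft_force': array([0.32838536, 0.16132243, 0.11261657]), 'moment': array([-0.02818093,  0.00797464,  0.00582914]), 'finger_force': 0.0, 'width': 0.08539636042518192}
```

View pics/top0.png

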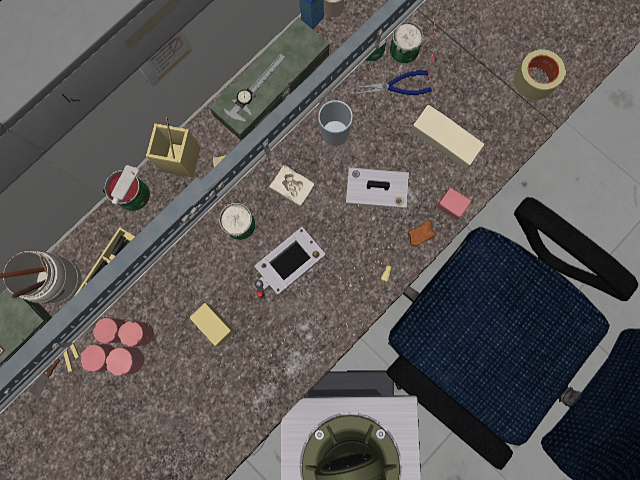

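View pics/side0.png

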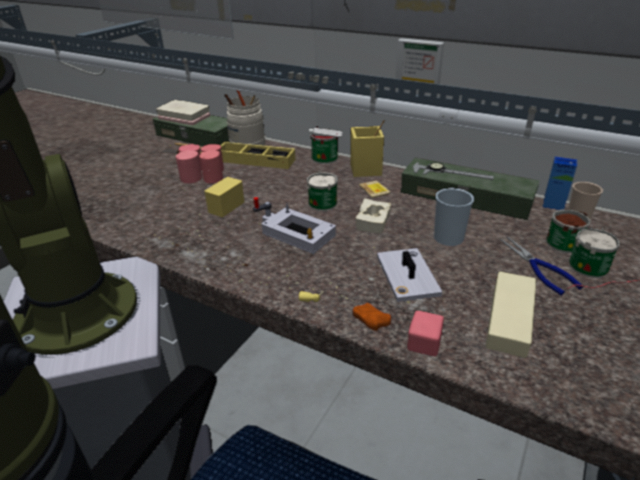

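The top view shows the box at about (290,261), with the latch's red knob at (261,295). The plate is at (378,187), its brass hole at lower right (398,201), and the figure is at (386,273). Next I'll enlarge these.

```bash
python3 - <<'E'
from h import *
im=cv2.imread('pics/top0.png')
c=im[160:310,240:440]; cv2.imwrite('pics/c1.png',cv2.resize(c,None,fx=4,fy=4,interpolation=cv2.INTER_CUBIC))
m=camera_model('top'); print(w2px(m,[0,0,0]),w2px(m,[.153,-.632,.23]))
m=camera_model('side'); print(w2px(m,[0,0,0]),w2px(m,[.153,-.632,.23]))
E
```

```text
(np.float64(351.0082697262737), np.float64(465.13833788476745)) (np.float64(687.173727700999), np.float64(404.3590941090852))
(np.float64(77.52620489021047), np.float64(312.0038421664296)) (np.float64(90.00884821575639), np.float64(615.8970984229829))
```

View pics/c1.png

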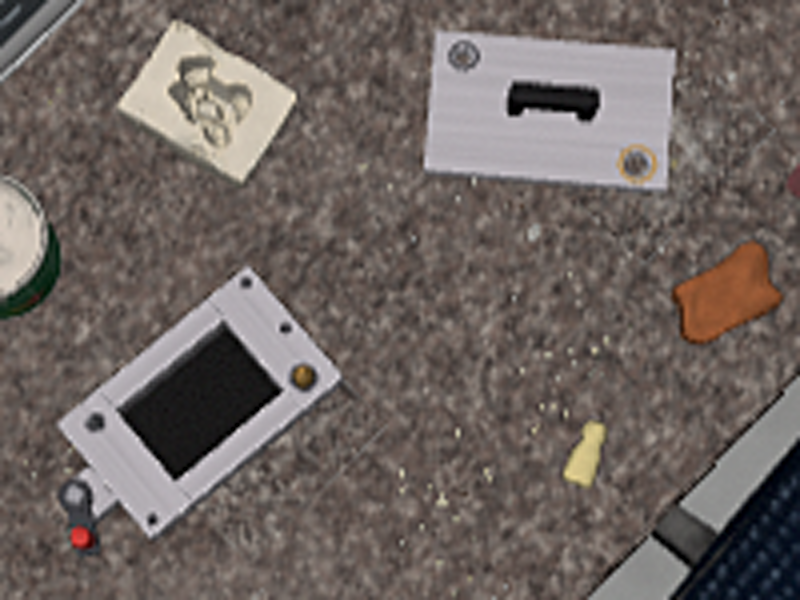

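View pics/wrist0.png

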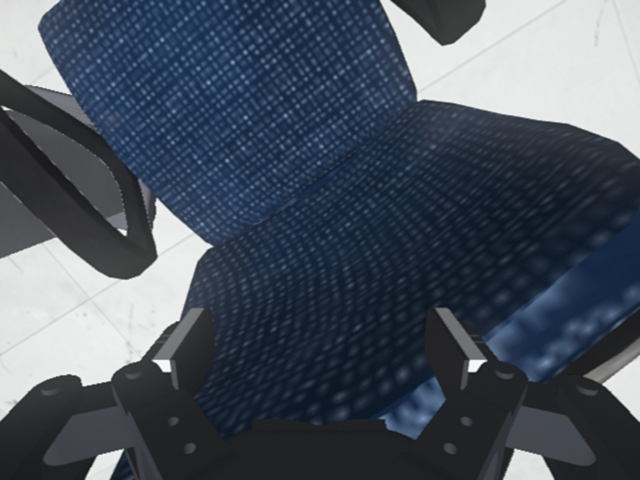

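```bash
python3 - <<'E'
from h import *
m=camera_model('top')
def P(pts,z): return np.array([px2w(m,240+x/4-.375,160+y/4-.375,z)[:2] for x,y in pts])
B=P([(248,267),(341,379),(152,538),(60,425)],.03); print('box',B.round(3).tolist(),B.mean(0),[np.linalg.norm(B[i]-B[i-1]).round(4) for i in range(4)])
ax=B[3]+B[2]-B[0]-B[1]; bx=np.arctan2(ax[1],ax[0]);print('box yaw',bx, 'pins',P([(303,374),(95,421)],.05))
C=P([(436,31),(676,48),(667,188),(424,170)],.012); print('plate',C.mean(0),[np.linalg.norm(C[i]-C[i-1]).round(4) for i in range(4)])
ax=C[0]+C[3]-C[1]-C[2]; print('plate yaw',np.arctan2(ax[1],ax[0]))
H=P([(463,55),(637,163)],.012);print('holes',H,np.linalg.norm(H[0]-H[1]),H.mean(0)); print('handle',P([(553,93)],.046))
F=P([(577,480),(596,427),(585,455)],.01);print('fig',F,'yaw',np.arctan2(*(F[1]-F[0])[::-1]))
L=P([(75,495)],.054),P([(81,537)],.08);print('latch',L)
s=telemetry.read_state();print(R.from_quat(s['ee_rot']).as_matrix().round(3))
E
```

```text
box [[0.553, 0.107], [0.483, 0.052], [0.39, 0.165], [0.458, 0.22]] [0.47121834 0.13610212] [np.float64(0.1472), np.float64(0.0886), np.float64(0.1465), np.float64(0.0876)]
box yaw 2.2631297686176657 pins [[0.483626   0.07416178]
 [0.45775211 0.19669294]]
plate [ 0.65334415 -0.08019524] [np.float64(0.0897), np.float64(0.1496), np.float64(0.0899), np.float64(0.1497)]
plate yaw 1.4767229277912872
holes [[ 0.68906788 -0.02687921]
 [ 0.61778191 -0.13222929]] 0.1272019232094943 [ 0.6534249  -0.07955425]
handle [[ 0.65344285 -0.07877257]]
fig [[ 0.42269907 -0.08871319]
 [ 0.45460238 -0.10127868]
 [ 0.43772318 -0.09404839]] yaw -0.3752036413733791
latch (array([[0.4139648 , 0.20761562]]), array([[0.38733368, 0.20051461]]))
[[ 0.972  0.236 -0.   ]
 [ 0.236 -0.972  0.001]
 [-0.    -0.001 -1.   ]]
```

```bash
cat >> h.py <<'E'
def go(p,yy):
    "shift/turn in tool axes to reach p with tool down and tool-y yaw yy"
    s=telemetry.read_state(); M=R.from_quat(s['ee_rot'])
    y=np.array([np.cos(yy),np.sin(yy),0]); z=np.array([0,0,-1.]); x=np.cross(y,z)
    T=R.from_matrix(np.stack([x,y,z],1))
    print('t',round(s['t'],2),'shift',M.inv().apply(np.array(p)-s['eef_pos']).round(4),'turn',(M.inv()*T).as_rotvec().round(3))
E
python3 - <<'E'
from h import *
go([.45,-.11,.26],-1.945)
E
```

```text
t 0.15 shift [ 0.4115 -0.4367 -0.0289] turn [-0.001  0.     0.612]
```

>>> {"api": "arm_command", "payload": {
  "targets": [
    [[0, 0, -0.04, 0, 0, 0, 1], [0.05, -0.02, -0.05, 0, 0, 0.1, 1], [0.08, -0.05, -0.05, 0, 0, 0.2, 1], [0.11, -0.08, -0.05, 0, 0, 0.3, 1], [0.14, -0.11, -0.05, 0, 0, 0.4, 1], [0.17, -0.14, -0.05, 0, 0, 0.5, 1], [0.2, -0.17, -0.05, 0, 0, 0.6, 1], [0.23, -0.2, -0.05, 0, 0, 0.612, 1], [0.26, -0.23, -0.05, 0, 0, 0.612, 1], [0.29, -0.26, -0.05, 0, 0, 0.612, 1], [0.32, -0.3, -0.05, 0, 0, 0.612, 1], [0.34, -0.34, -0.05, 0, 0, 0.612, 1]]
  ]
}}

```text
t: 1.15
eef_pos: [0.3958, -0.2467, 0.2811]
ee_rot: [0.983, -0.186, 0.0, -0.0]
ft_force: [0.9, 0.2, 0.4]
width: 0.0851
finger_force: 0.0
```

```bash
python3 - <<'E'
from h import *
go([.45,-.11,.2],-1.945); print(telemetry.read_state()['q'].round(2))
E
```

```text
t 1.15 shift [ 0.0006 -0.1471  0.0811] turn [-0.    -0.     0.001]
[ 0.9  -0.08 -0.37  1.79 -0.03  1.42 -1.41]
```

>>> {"api": "arm_command", "payload": {
  "targets": [
    [[0, -0.04, 0.02, 0, 0, 0, 0], [0, -0.075, 0.04, 0, 0, 0, 0], [0, -0.11, 0.06, 0, 0, 0, 0], [0, -0.147, 0.08, 0, 0, 0, 0], [0, -0.147, 0.08, 0, 0, 0, 0], [0, -0.147, 0.08, 0, 0, 0, 0], [0, -0.147, 0.08, 0, 0, 0, 0]]
  ]
}}

```text
t: 1.73
eef_pos: [0.4482, -0.1127, 0.2013]
ee_rot: [0.983, -0.186, -0.0, 0.0]
ft_force: [0.9, -0.1, 0.0]
width: 0.0428
finger_force: 0.0
```

```bash
python3 - <<'E'
from h import *
m=shot('wrist','w1.png'); print(telemetry.read_state()['eef_pos'].round(4),w2px(m,[.438,-.094,.0085]),w2px(m,[.4227,-.0887,.0085]),w2px(m,[.4546,-.1013,.0085]))
E
```

```text
[ 0.4483 -0.1134  0.2017] (np.float64(303.7180655468625), np.float64(234.90042858107506)) (np.float64(304.6173054570567), np.float64(250.91682104067363)) (np.float64(304.2284315232944), np.float64(216.43728916001575))
```

View pics/w1.png

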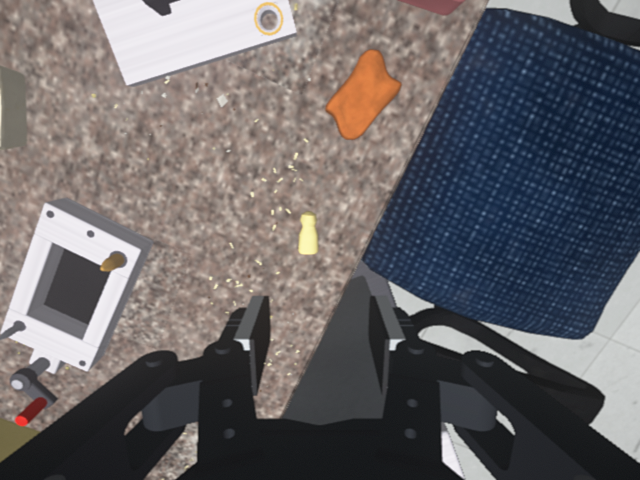

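The wrist view shows the figure at (308,234), ends at (308,213) and (308,255), upright in the picture. The box is at left with its brass pin top at about (118,258).

```bash
python3 - <<'E'
from h import *
m=camera_model('wrist'); 
P=[px2w(m,308,v,.0085) for v in(213,234,255)]; print(np.round(P,4), np.arctan2(*(P[2]-P[0])[1::-1]))
c=P[1]; yaw=np.arctan2(*(P[2]-P[0])[1::-1])
for d in(P[2]-P[0],): print(np.linalg.norm(d))
go([c[0],c[1],.005],-1.945); go([c[0],c[1],.06],-1.945)
B=np.array([px2w(m,u,v,.03)[:2] for u,v in((51,200),(151,239),(90,371),(3,337))]);print(B.round(4),B.mean(0))
E
```

```text
[[ 0.4566 -0.1066  0.0085]
 [ 0.4375 -0.0989  0.0085]
 [ 0.4178 -0.0909  0.0085]] 2.755660730205671
0.04184371701426966
t 1.78 shift [-0.0155 -0.0097  0.1967] turn [ 0.001 -0.001 -0.002]
t 1.78 shift [-0.0155 -0.0096  0.1417] turn [ 0.001 -0.001 -0.002]
[[0.5541 0.096 ]
 [0.4906 0.0321]
 [0.3907 0.1585]
 [0.456  0.2171]] [0.47283734 0.12591849]
```

>>> {"api": "arm_command", "payload": {
  "targets": [
    [[-0.005, -0.003, 0.04, 0, 0, 0, 0], [-0.01, -0.006, 0.08, 0, 0, 0, 0], [-0.015, -0.01, 0.12, 0, 0, 0, 0], [-0.015, -0.01, 0.14, 0, 0, 0, 0], [-0.015, -0.01, 0.14, 0, 0, 0, 0], [-0.015, -0.01, 0.14, 0, 0, 0, 0]]
  ]
}}

```text
t: 2.28
eef_pos: [0.4378, -0.0986, 0.0615]
ee_rot: [0.982, -0.187, -0.0, -0.0]
ft_force: [0.9, -0.4, 1.1]
width: 0.0429
finger_force: 0.0
```

```bash
python3 - <<'E'
from h import *
m=shot('wrist','w2.png'); im=cv2.imread('pics/w2.png')
hsv=cv2.cvtColor(im,cv2.COLOR_BGR2HSV); k=cv2.inRange(hsv,(20,60,120),(35,255,255))
n,l,st,ce=cv2.connectedComponentsWithStats(k); i=1+np.argmax(st[1:,4]); print(st[i],ce[i])
c=px2w(m,*ce[i],.0085);print(c); go([c[0],c[1],.005],-1.945)
E
```

```text
[300 234  34  72 600] [320.09833333 262.65333333]
[ 0.44206639 -0.10199936  0.0085    ]
t 2.33 shift [0.0037 0.002  0.0577] turn [-0.    -0.002 -0.002]
```

>>> {"api": "arm_command", "payload": {
  "targets": [
    [[0, 0, 0.03, 0, 0, 0, 0], [0, 0, 0.05, 0, 0, 0, 0], [0, 0, 0.056, 0, 0, 0, 0], [0, 0, 0.056, 0, 0, 0, 0], [0, 0, 0.056, 0, 0, 0, -0.8], [0, 0, 0.056, 0, 0, 0, -0.8], [0, 0, 0.056, 0, 0, 0, -0.8], [0, 0, 0.056, 0, 0, 0, -0.8], [0, 0, 0.056, 0, 0, 0, -0.8]]
  ]
}}

```text
t: 3.08
eef_pos: [0.4399, -0.0979, 0.0074]
ee_rot: [0.983, -0.186, 0.002, 0.001]
ft_force: [-1.4, 0.1, 3.8]
width: 0.0146
finger_force: 58.3
```

```bash
python3 - <<'E'
from h import *
go([.468,.133,.15],-.877)
E
```

```text
t 3.08 shift [-0.0578 -0.2251 -0.1429] turn [ 0.002 -0.003 -1.068]
```

>>> {"api": "arm_command", "payload": {
  "targets": [
    [[0, 0, -0.04, 0, 0, 0, -0.8], [0, 0, -0.08, 0, 0, 0, -0.8], [0, -0.03, -0.12, 0, 0, -0.12, -0.8], [-0.01, -0.06, -0.14, 0, 0, -0.24, -0.8], [-0.015, -0.09, -0.143, 0, 0, -0.36, -0.8], [-0.025, -0.12, -0.143, 0, 0, -0.48, -0.8], [-0.035, -0.15, -0.143, 0, 0, -0.6, -0.8], [-0.04, -0.18, -0.143, 0, 0, -0.72, -0.8], [-0.05, -0.2, -0.143, 0, 0, -0.84, -0.8], [-0.058, -0.225, -0.143, 0, 0, -0.96, -0.8], [-0.058, -0.225, -0.143, 0, 0, -1.07, -0.8], [-0.058, -0.225, -0.143, 0, 0, -1.07, -0.8]]
  ]
}}

```text
t: 4.08
eef_pos: [0.4666, 0.1354, 0.1496]
ee_rot: [0.939, 0.344, 0.001, 0.0]
ft_force: [-0.2, -0.3, 0.1]
width: 0.0146
finger_force: 58.6
```

>>> {"api": "arm_command", "payload": {
  "targets": [
    [[0, 0, 0, 0, 0, 0, -0.8], [0, 0, 0, 0, 0, 0, -0.8]]
  ]
}}

```text
t: 4.25
eef_pos: [0.4667, 0.1323, 0.1488]
ee_rot: [0.941, 0.339, 0.0, 0.001]
ft_force: [-0.4, -0.2, 0.4]
width: 0.0146
finger_force: 58.6
```

```bash
python3 - <<'E'
from h import *
m=shot('wrist','w3.png'); print(w2px(m,[.471,.136,.03])); go([.471,.136,.014],-.877)
E
```

```text
(np.float64(317.2633141686742), np.float64(230.76615887791922))
t 4.3 shift [ 0.0058 -0.0003  0.1346] turn [ 0.001  0.    -0.002]
```

View pics/w3.png

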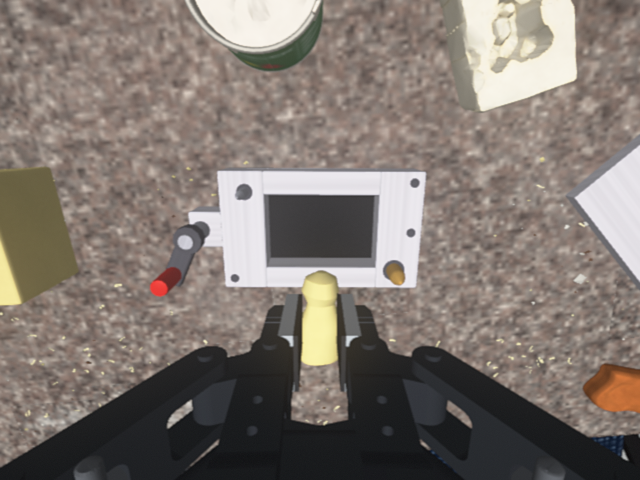

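The wrist view shows the box straight, corners (219,170), (425,171), (417,289), (225,288). The figure is held, spanning from (320,271) to (320,363).

```bash
python3 - <<'E'
from h import *
m=camera_model('wrist'); 
B=np.array([px2w(m,u,v,.03)[:2] for u,v in((219,170),(425,171),(417,289),(225,288))]);c=B.mean(0);print(B.round(4),c,[np.linalg.norm(B[i]-B[i-1]).round(4) for i in range(4)])
a=B[0]-B[1]+B[3]-B[2];print(np.arctan2(a[1],a[0]))
pb=px2w(m,397,268,.055)[:2];ps=px2w(m,243,189,.055)[:2];print('pins',pb,ps,(pb+ps)/2,np.linalg.norm(pb-ps),np.arctan2(*(ps-pb)[::-1])+np.arctan2(60,112))
s=telemetry.read_state();M=R.from_quat(s['ee_rot'])
for v in(271,363):
  p=px2w(m,320,v,s['eef_pos'][2]+.006); print(M.inv().apply(p-s['eef_pos']).round(4))
go([*c,.014],-.877)
E
```

```text
[[0.4609 0.218 ]
 [0.5536 0.1047]
 [0.4844 0.0456]
 [0.3892 0.1622]] [0.4720273  0.13266119] [np.float64(0.0909), np.float64(0.1464), np.float64(0.091), np.float64(0.1505)]
2.255866895169814
pins [0.49072618 0.08014825] [0.4668972  0.19516892] [0.47881169 0.13765859] 0.1174630720829184 2.266886876422471
[ 0.0213  0.0015 -0.006 ]
[-0.0217  0.0015 -0.006 ]
t 4.3 shift [0.0045 0.0029 0.1346] turn [ 0.001  0.    -0.002]
```

>>> {"api": "arm_command", "payload": {
  "targets": [
    [[0.005, 0.001, 0.04, 0, 0, 0, -0.8], [0.005, 0.001, 0.075, 0, 0, 0, -0.8], [0.005, 0.001, 0.1, 0, 0, 0, -0.8], [0.005, 0.001, 0.12, 0, 0, 0, -0.8], [0.005, 0.001, 0.13, 0, 0, 0, -0.8], [0.005, 0.001, 0.134, 0, 0, 0, -0.8], [0.005, 0.001, 0.134, 0, 0, 0, -0.8], [0.005, 0.001, 0.134, 0, 0, 0, -0.1], [0.005, 0.001, 0.134, 0, 0, 0, -0.1], [0.005, 0.001, 0.134, 0, 0, 0, -0.1], [0.005, 0.001, 0.134, 0, 0, 0, -0.1]]
  ]
}}

```text
t: 5.22
eef_pos: [0.4715, 0.1357, 0.0149]
ee_rot: [0.94, 0.341, 0.001, 0.0]
ft_force: [0.3, 0.0, 0.1]
width: 0.0385
finger_force: 0.0
```

>>> {"api": "arm_command", "payload": {
  "targets": [
    [[0, 0, -0.01, 0, 0, 0, -0.1], [0, 0, -0.04, 0, 0, 0, -0.1], [0, 0, -0.08, 0, 0, 0, -0.1], [0, 0, -0.12, 0, 0, 0, -0.1], [0, 0, -0.15, 0, 0, 0, -0.1], [0, 0, -0.15, 0, 0, 0, -0.1], [0, 0, -0.15, 0, 0, 0, -0.1]]
  ]
}}

```text
t: 5.8
eef_pos: [0.4723, 0.1362, 0.1669]
ee_rot: [0.94, 0.341, 0.002, 0.001]
ft_force: [-0.6, -0.4, -0.7]
width: 0.0381
finger_force: 0.0
```

```bash
python3 - <<'E'
from h import *
m=shot('wrist','w4.png'); im=cv2.imread('pics/w4.png')
hsv=cv2.cvtColor(im,cv2.COLOR_BGR2HSV); k=cv2.inRange(hsv,(20,50,100),(35,255,255)); k[:,:150]=0
n,l,st,ce=cv2.connectedComponentsWithStats(k)
for i in np.argsort(-st[1:,4])[:3]+1: print(st[i],ce[i],px2w(m,*ce[i],.015))
go([.64,-.07,.22],-.094)
E
```

```text
[307 207  24  50 981] [318.41284404 233.30377166] [0.4694853  0.13238296 0.015     ]
[480  22  23  19 128] [493.484375   30.7734375] [0.66698537 0.13183674 0.015     ]
[479  58  12   7  30] [483.56666667  61.46666667] [0.64860758 0.12245606 0.015     ]
t 5.85 shift [-0.0021  0.2663 -0.0545] turn [ 0.002  0.    -0.781]
```

View pics/w4.png

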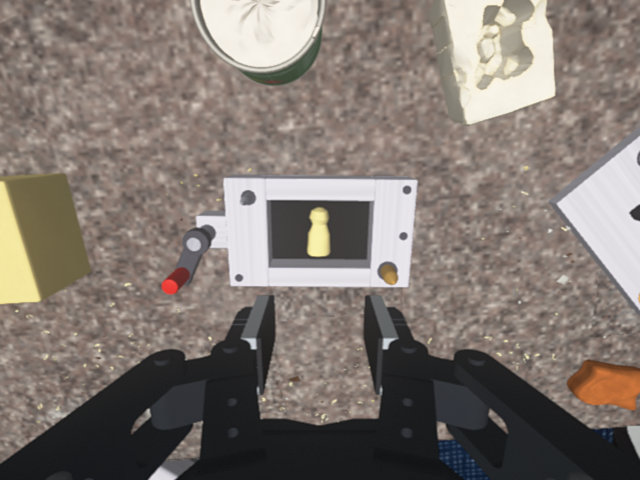

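The figure lies flat in the cavity at (318,233). Next, the plate.

>>> {"api": "arm_command", "payload": {
  "targets": [
    [[0, 0.03, -0.02, 0, 0, -0.1, 0], [0, 0.06, -0.04, 0, 0, -0.2, 0], [0, 0.09, -0.05, 0, 0, -0.3, 0], [0, 0.12, -0.05, 0, 0, -0.4, 0], [0, 0.15, -0.05, 0, 0, -0.5, 0], [0, 0.18, -0.05, 0, 0, -0.6, 0], [-0.002, 0.21, -0.05, 0, 0, -0.7, 0], [-0.002, 0.24, -0.05, 0, 0, -0.78, 0], [-0.002, 0.266, -0.05, 0, 0, -0.78, 0], [-0.002, 0.266, -0.05, 0, 0, -0.78, 0], [-0.002, 0.266, -0.05, 0, 0, -0.78, 0], [-0.002, 0.266, -0.05, 0, 0, -0.78, 0]]
  ]
}}

```text
t: 6.85
eef_pos: [0.6388, -0.0684, 0.2126]
ee_rot: [0.74, 0.673, -0.001, -0.002]
ft_force: [0.3, 0.3, -0.0]
width: 0.0428
finger_force: 0.0
```

```bash
python3 - <<'E'
from h import *
m=shot('wrist','w5.png'); print(telemetry.read_state()['q'].round(2)); print(w2px(m,[.6533,-.0795,.046]))
go([.6533,-.0795,.1],-.094)
E
```

```text
[ 0.66  0.42 -0.79  1.47  0.3   1.38 -0.23]
(np.float64(336.9105267922199), np.float64(233.5864210563036))
t 6.9 shift [-0.0104  0.0158  0.1132] turn [-0.002 -0.001  0.001]
```

View pics/w5.png

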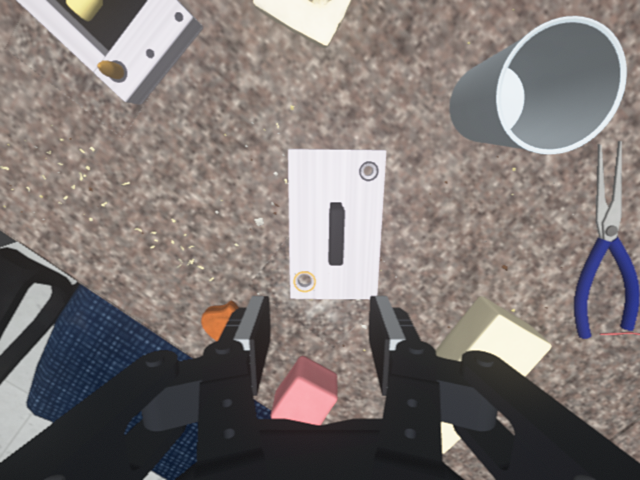

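The wrist view shows the handle at (336,234), running from (336,203) to (336,265), with the big hole at (304,281) and the small hole at (368,171).

```bash
python3 - <<'E'
from h import *
m=camera_model('wrist'); 
h=px2w(m,336,234,.046)[:2]; b=px2w(m,304,281,.012)[:2];s=px2w(m,368,171,.012)[:2]
C=np.array([px2w(m,u,v,.012)[:2] for u,v in((289,150),(386,151),(378,299),(291,299))]);print(C.mean(0))
print(h,b,s,(b+s)/2,np.linalg.norm(b-s),'yaw',np.arctan2(*(s-b)[::-1])+np.arctan2(60,112)); go([*h,.02],-.094)
E
```

```text
[ 0.6537108  -0.08396384]
[ 0.65270935 -0.07951517] [ 0.61675271 -0.13538734] [ 0.68813751 -0.03070467] [ 0.65244511 -0.083046  ] 0.12670537053225958 yaw 1.4641197065158411
t 6.9 shift [-0.0105  0.0154  0.1932] turn [-0.002 -0.001  0.001]
```

>>> {"api": "arm_command", "payload": {
  "targets": [
    [[-0.004, 0.005, 0.04, 0, 0, 0, 0], [-0.008, 0.01, 0.08, 0, 0, 0, 0], [-0.0105, 0.016, 0.12, 0, 0, 0, 0], [-0.0105, 0.016, 0.15, 0, 0, 0, 0], [-0.0105, 0.016, 0.175, 0, 0, 0, 0], [-0.0105, 0.016, 0.19, 0, 0, 0, 0], [-0.0105, 0.016, 0.19, 0, 0, 0, 0], [-0.0105, 0.016, 0.19, 0, 0, 0, 0]]
  ]
}}

```text
t: 7.57
eef_pos: [0.6545, -0.0806, 0.0247]
ee_rot: [0.739, 0.673, -0.0, -0.0]
ft_force: [0.2, -0.2, 0.5]
width: 0.0429
finger_force: 0.0
```

>>> {"api": "arm_command", "payload": {
  "targets": [
    [[0, 0, 0, 0, 0, 0, -0.4], [0, 0, 0, 0, 0, 0, -0.8], [0, 0, 0, 0, 0, 0, -0.8], [0, 0, 0, 0, 0, 0, -0.8], [0, 0, 0, 0, 0, 0, -0.8], [0, 0, 0, 0, 0, 0, -0.8]]
  ]
}}

```text
t: 8.07
eef_pos: [0.6557, -0.0814, 0.0268]
ee_rot: [0.74, 0.673, 0.001, 0.001]
ft_force: [-2.0, 0.5, 5.8]
width: 0.0127
finger_force: 62.1
```

```bash
python3 - <<'E'
from h import *
go([.473,.135,.17],.694)
E
```

```text
t 8.07 shift [ 0.198  -0.2021 -0.1438] turn [ 0.002  0.001 -0.789]
```

>>> {"api": "arm_command", "payload": {
  "targets": [
    [[0, 0, -0.02, 0, 0, 0, -0.8], [0, 0, -0.05, 0, 0, 0, -0.8], [0, 0, -0.09, 0, 0, 0, -0.8], [0.01, -0.01, -0.12, 0, 0, -0.05, -0.8], [0.03, -0.03, -0.14, 0, 0, -0.15, -0.8], [0.05, -0.05, -0.144, 0, 0, -0.25, -0.8], [0.07, -0.07, -0.144, 0, 0, -0.35, -0.8], [0.09, -0.09, -0.144, 0, 0, -0.45, -0.8], [0.11, -0.11, -0.144, 0, 0, -0.55, -0.8], [0.13, -0.13, -0.144, 0, 0, -0.65, -0.8], [0.15, -0.15, -0.144, 0, 0, -0.74, -0.8], [0.17, -0.17, -0.144, 0, 0, -0.789, -0.8]]
  ]
}}

```text
t: 9.07
eef_pos: [0.5002, 0.1046, 0.168]
ee_rot: [0.422, 0.906, -0.001, 0.0]
ft_force: [-0.6, 0.1, -3.9]
width: 0.0128
finger_force: 60.6
```

>>> {"api": "arm_command", "payload": {
  "targets": [
    [[0.01, -0.01, 0, 0, 0, 0, -0.8], [0.01, -0.01, 0, 0, 0, 0, -0.8], [0.01, -0.01, 0, 0, 0, 0, -0.8], [0.01, -0.01, 0, 0, 0, 0, -0.8]]
  ]
}}

```text
t: 9.4
eef_pos: [0.4881, 0.1041, 0.1685]
ee_rot: [0.425, 0.905, -0.0, 0.001]
ft_force: [1.1, -0.6, -5.0]
width: 0.0124
finger_force: 60.6
```

```bash
python3 - <<'E'
from h import *
s=telemetry.read_state()
go([.473,.135,.17],.694); print(s['q'].round(2),s['ft_force'])
m=shot('wrist','w6.png'); shot('side','s6.png')
a=cv2.imread('pics/w6.png')
b=cv2.imread('pics/s6.png')[130:290,180:440]
b=cv2.resize(b,None,fx=2.46,fy=2.46,interpolation=cv2.INTER_CUBIC)
E
```

```text
t 9.4 shift [ 0.0335  0.0081 -0.0016] turn [ 0.     0.002 -0.001]
[ 0.77  0.14 -1.09  1.87  0.14  1.21  0.33] [ 1.11565899 -0.57384563 -4.99802555]
```

View pics/w6.png

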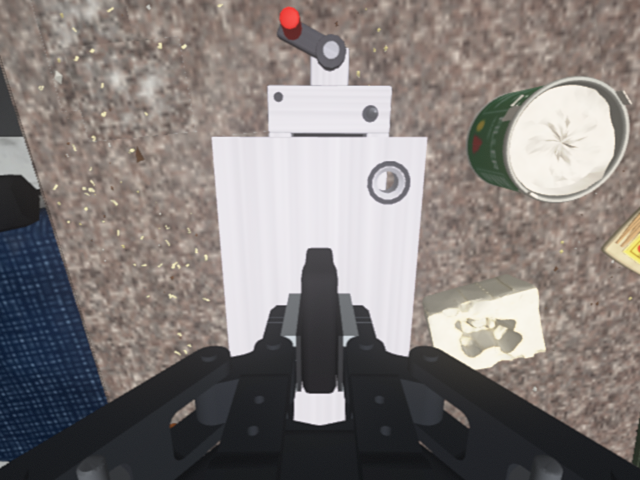

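The wrist view shows the plate held level. Its small hole is at (389,183) and its front edge runs (214,138)–(426,138). The box's front edge runs (269,87)–(391,87), parallel to it, and the small pin is at (371,113).

```bash
python3 - <<'E'
from h import *
s=telemetry.read_state(); m=camera_model('wrist'); M=R.from_quat(s['ee_rot']); e=s['eef_pos']
T=lambda u,v,z: M.inv().apply(px2w(m,u,v,z)-e).round(4)
zt=e[2]-.0268+.012
print('eef',e)
print('hole',T(389,183,zt),'plate edge',T(214,138,zt),T(426,138,zt))
for z in(.045,.05,.055): print('pin',z,T(371,113,z))
print('box edge',T(269,87,.03),T(391,87,.03), 'latch pivot',T(332,50,.054),'knob',T(290,17,.08))
# box pose fits w/ top, w3, w4 corners for reference
def fit(P): 
  L=np.array([(.075,-.045),(-.075,-.045),(-.075,.045),(.075,.045)])
  A=P-P.mean(0);H=L.T@A;a=np.arctan2(H[0,1]-H[1,0],H[0,0]+H[1,1]);return P.mean(0),a
m4=m
for c,a in [fit(np.array([[.4609,.218],[.5536,.1047],[.4844,.0456],[.3892,.1622]])),fit(np.array([[.458,.22],[.553,.107],[.483,.052],[.39,.165]]))]: print(c,a)
E
```

```text
eef [0.48826636 0.10426139 0.16840675]
hole [0.0533 0.0295 0.0148] plate edge [ 0.0721 -0.0445  0.0148] [0.072  0.0439 0.0148]
pin 0.045 [0.088  0.0353 0.1234]
pin 0.05 [0.0877 0.0346 0.1184]
pin 0.055 [0.0874 0.0339 0.1134]
box edge [ 0.1064 -0.0365  0.1384] [0.1064 0.051  0.1384] latch pivot [0.1253 0.0076 0.1144] knob [ 0.1366 -0.0169  0.0884]
[0.472025 0.132625] 2.2557078703250344
[0.471 0.136] 2.2591301817814107
```

>>> {"api": "arm_command", "payload": {
  "targets": [
    [[0.015, 0.003, 0.01, 0, 0, 0, -0.8], [0.03, 0.006, 0.03, 0, 0, 0, -0.8], [0.0345, 0.0065, 0.05, 0, 0, 0, -0.8], [0.0345, 0.0065, 0.065, 0, 0, 0, -0.8], [0.0345, 0.0065, 0.07, 0, 0, 0, -0.8], [0.0345, 0.0065, 0.07, 0, 0, 0, -0.8], [0.0345, 0.0065, 0.07, 0, 0, 0, -0.8], [0.0345, 0.0065, 0.07, 0, 0, 0, -0.8]]
  ]
}}

```text
t: 10.17
eef_pos: [0.4717, 0.1357, 0.0993]
ee_rot: [0.425, 0.905, 0.001, 0.001]
ft_force: [0.3, 0.2, -4.6]
width: 0.0128
finger_force: 60.5
```

```bash
python3 - <<'E'
from h import *
s=telemetry.read_state(); m=shot('wrist','w7.png'); M=R.from_quat(s['ee_rot']); e=s['eef_pos']
print(e,s['ee_rot'].round(4))
shot('side','s7.png'); shot('top','t7.png')
w=cv2.imread('pics/w7.png')
u,v=map(int,w2px(m,e+M.apply([.053,.0295,.0148]))); print('pred hole px',u,v,'cam in tool',M.inv().apply(np.array(m['world_from_camera'])[:3,3]-e))
A=cv2.resize(w[v-50:v+50,u-50:u+50],(400,400),interpolation=cv2.INTER_CUBIC)
b=cv2.imread('pics/s7.png');b=cv2.resize(b[185:265,240:360],(400,267),interpolation=cv2.INTER_CUBIC)
t=cv2.imread('pics/t7.png');t=cv2.resize(t[215:305,240:340],(400,360),interpolation=cv2.INTER_CUBIC)
c=np.zeros((600,800,3),np.uint8);c[:400,:400]=A;c[:360,400:]=t
ww=cv2.resize(w[:240],(533,200));c[400:,:533]=ww;c[400:,533:]=b[:200,:267]
cv2.imwrite('pics/c7.png',c)
E
```

```text
[0.47169766 0.13570725 0.09930311] [4.249e-01 9.052e-01 6.000e-04 6.000e-04]
pred hole px 388 183 cam in tool [ 0.07288392 -0.00069874 -0.14212469]
```

View pics/c7.png

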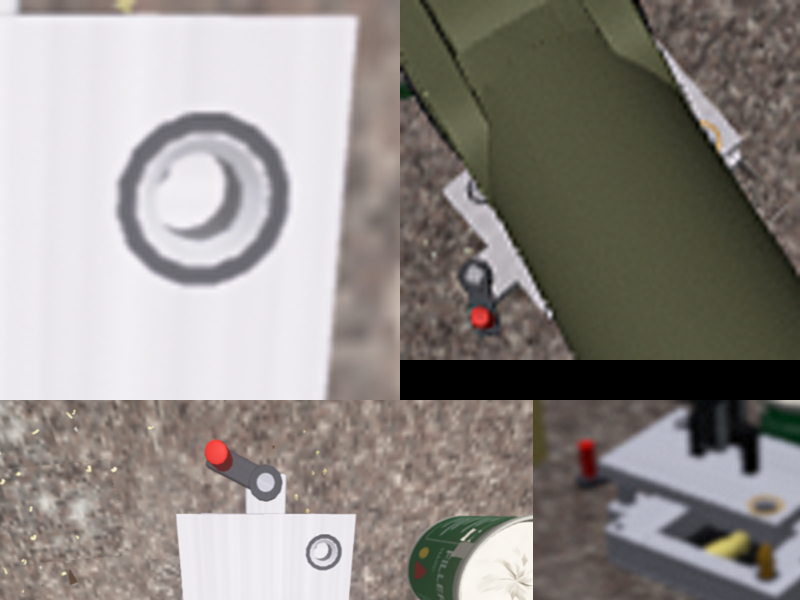

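The composite shows the plate level over the box. The side view has the brass collar at about (310.2,216.8), directly above the brass pin's nose at (309.9,228.5). In the wrist view the latch pivot is at (318,99.6).

```bash
python3 - <<'E'
from h import *
s=telemetry.read_state(); m=camera_model('wrist'); M=R.from_quat(s['ee_rot']); e=s['eef_pos']
T=lambda p: M.inv().apply(p-e).round(4)
zt=e[2]-.0268+.012
print('pivot',T(px2w(m,318,99.6,.054)),'knob',T(px2w(m,260.5,63.6,.08)))
u,v=338+205/4,133+198/4;print('hole',u,v,T(px2w(m,u,v,zt)))
print('edge corner',T(px2w(m,338+358/4,137,zt)),T(px2w(m,177/.833,137,zt)))
ms=camera_model('side')
print('bighole',T(px2w(ms,310.2,216.8,zt)),'pin nose',T(px2w(ms,309.9,228.5,.055)),'base',T(px2w(ms,309.6,238.4,.031)))
im=cv2.imread('pics/s7.png')[185:265,240:360]
hsv=cv2.cvtColor(im,cv2.COLOR_BGR2HSV);k=cv2.inRange(hsv,(10,90,50),(24,255,255))
n,l,st,ce=cv2.connectedComponentsWithStats(k)
for i in range(1,n):
  if st[i,4]>5: print(st[i],ce[i]+[240,185])
# project model under ideal alignment hypothesis: shift
for o in([-.003,-.0004],):
  for z in(zt,.056,.03): print(z,w2px(ms,[*(e+M.apply([o[0]-.056,o[1]-.03,0]))[:2],z]))
E
```

```text
pivot [ 0.0896 -0.0012  0.0451] knob [ 0.1009 -0.0244  0.019 ]
hole 389.25 182.5 [0.0536 0.0296 0.0148]
edge corner [0.0724 0.0445 0.0148] [ 0.0725 -0.045   0.0147]
bighole [-0.0579 -0.0286  0.0148] pin nose [-0.0572 -0.0305  0.0442] base [-0.0579 -0.034   0.0682]
[ 0  0  3 14 29] [240.96551724 191.44827586]
[ 0 13  4  7 10] [241.9 201. ]
[67 43  5 10 41] [309.14634146 232.6097561 ]
0.08437273653349035 (np.float64(310.1079196982048), np.float64(217.30019859130465))
0.056 (np.float64(310.5449605979864), np.float64(228.3348947208222))
0.03 (np.float64(310.9344752385116), np.float64(238.16961659317354))
```

>>> {"api": "arm_command", "payload": {
  "targets": [
    [[0, -0.001, 0.004, 0, 0, 0, -0.8], [0, -0.001, 0.008, 0, 0, 0, -0.8], [0, -0.001, 0.012, 0, 0, 0, -0.8], [0, -0.001, 0.016, 0, 0, 0, -0.8], [0, -0.001, 0.019, 0, 0, 0, -0.8], [0, -0.001, 0.022, 0, 0, 0, -0.8], [0, -0.001, 0.022, 0, 0, 0, -0.8]]
  ]
}}

```text
t: 10.9
eef_pos: [0.4692, 0.135, 0.0755]
ee_rot: [0.424, 0.905, -0.0, -0.001]
ft_force: [-0.5, -0.6, -4.5]
width: 0.0125
finger_force: 60.5
```

>>> {"api": "arm_command", "payload": {
  "targets": [
    [[0, 0, 0.003, 0, 0, 0, -0.8], [0, 0, 0.006, 0, 0, 0, -0.8], [0, 0, 0.008, 0, 0, 0, -0.8], [0, 0, 0.008, 0, 0, 0, -0.8]]
  ]
}}

```text
t: 11.23
eef_pos: [0.4699, 0.1352, 0.068]
ee_rot: [0.425, 0.905, 0.0, 0.0]
ft_force: [1.0, 0.3, -4.2]
width: 0.0124
finger_force: 60.5
```

>>> {"api": "arm_command", "payload": {
  "targets": [
    [[0, 0, 0.002, 0, 0, 0, -0.8], [0, 0, 0.004, 0, 0, 0, -0.8], [0, 0, 0.006, 0, 0, 0, -0.8], [0, 0, 0.008, 0, 0, 0, -0.8], [0, 0, 0.008, 0, 0, 0, -0.8]]
  ]
}}

```text
t: 11.65
eef_pos: [0.4699, 0.1351, 0.0601]
ee_rot: [0.425, 0.905, 0.0, 0.0]
ft_force: [1.7, 0.0, -4.7]
width: 0.0126
finger_force: 60.5
```

>>> {"api": "arm_command", "payload": {
  "targets": [
    [[0, 0, 0.001, 0, 0, 0, -0.8], [0, 0, 0.002, 0, 0, 0, -0.8], [0, 0, 0.002, 0, 0, 0, -0.8]]
  ]
}}

```text
t: 11.9
eef_pos: [0.47, 0.1351, 0.0583]
ee_rot: [0.425, 0.905, 0.0, 0.0]
ft_force: [0.4, 0.1, -4.3]
width: 0.0125
finger_force: 60.7
```

>>> {"api": "arm_command", "payload": {
  "targets": [
    [[0, 0, 0.001, 0, 0, 0, -0.8], [0, 0, 0.002, 0, 0, 0, -0.8], [0, 0, 0.002, 0, 0, 0, -0.8]]
  ]
}}

```text
t: 12.15
eef_pos: [0.47, 0.1351, 0.0568]
ee_rot: [0.425, 0.905, -0.0, 0.0]
ft_force: [0.6, -0.2, 1.7]
width: 0.0126
finger_force: 61.4
```

>>> {"api": "arm_command", "payload": {
  "targets": [
    [[0, 0, 0.001, 0, 0, 0, -0.8], [0, 0, 0.001, 0, 0, 0, -0.4], [0, 0, 0.001, 0, 0, 0, 0], [0, 0, 0.001, 0, 0, 0, 0], [0, 0, 0.001, 0, 0, 0, 0], [0, 0, 0.001, 0, 0, 0, 0]]
  ]
}}

```text
t: 12.65
eef_pos: [0.4695, 0.135, 0.0551]
ee_rot: [0.424, 0.905, -0.0, -0.0]
ft_force: [0.2, 0.2, 0.1]
width: 0.0425
finger_force: 0.0
```

>>> {"api": "arm_command", "payload": {
  "targets": [
    [[0, 0, -0.005, 0, 0, 0, 0], [0, 0, -0.02, 0, 0, 0, 0], [0, 0, -0.05, 0, 0, 0, 0], [0, 0, -0.08, 0, 0, 0, 0], [0, 0, -0.1, 0, 0, 0, 0], [0, 0, -0.1, 0, 0, 0, 0], [0, 0, -0.1, 0, 0, 0, 0]]
  ]
}}

```text
t: 13.23
eef_pos: [0.4706, 0.1351, 0.1564]
ee_rot: [0.425, 0.905, 0.0, 0.001]
ft_force: [-0.4, -0.4, -0.9]
width: 0.0427
finger_force: 0.0
```

```bash
python3 - <<'E'
from h import *
s=telemetry.read_state(); m=shot('wrist','w8.png'); M=R.from_quat(s['ee_rot']); e=s['eef_pos']; print(e,s['ft_force'])
T=lambda p: M.inv().apply(p-e).round(4)
w=cv2.imread('pics/w8.png'); hsv=cv2.cvtColor(w,cv2.COLOR_BGR2HSV); k=cv2.inRange(hsv,(0,180,120),(6,255,255))
n,l,st,ce=cv2.connectedComponentsWithStats(k)
for i in range(1,n):
  if st[i,4]>40: print(st[i],ce[i],px2w(m,*ce[i],.074))
cv2.imwrite('pics/v8.png',w)
E
```

```text
[0.47057274 0.13506027 0.15644446] [-0.41318369 -0.44390178 -0.92967208]
[269  72  19  21 170] [276.15882353  83.18823529] [0.38638452 0.1971469  0.074     ]
[632 288   8   7  45] [635.95555556 290.8       ] [0.65313325 0.25042793 0.074     ]
```

View pics/w8.png

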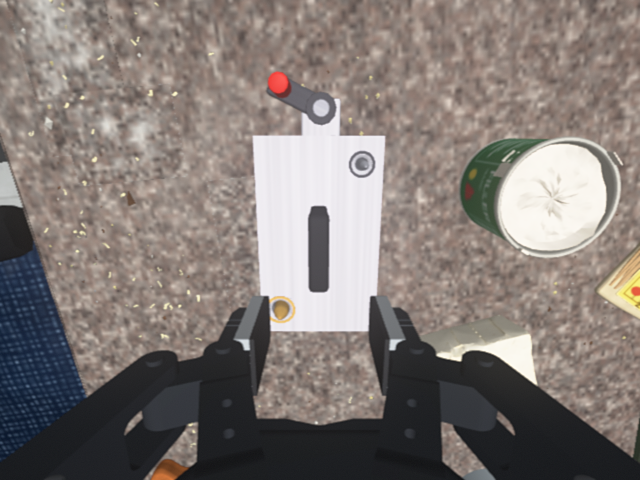

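The plate lies flat with both pins visible in their holes, the small one at (362,163) and the brass one at (281,310). The latch knob is at (279,83). I've now viewed 11 pictures, one over the limit of 10, so I won't view any more.

```bash
cat >> h.py <<'E'
C=np.array([.4711,.1329]); YB=2.265
def b2w(x,y): return C+[np.cos(YB)*x-np.sin(YB)*y,np.sin(YB)*x+np.cos(YB)*y]
def knob(phi): return b2w(.092+.027*np.cos(phi),.027*np.sin(phi))
E
python3 - <<'E'
from h import *
m=camera_model('wrist')
print('pivot',b2w(.092,0),px2w(m,321,107,.054),'knob',knob(1.117),px2w(m,279,83,.08))
k=px2w(m,279,83,.08)-px2w(m,321,107,.054); print(np.linalg.norm(k[:2]),np.arctan2(k[1],k[0])-YB+2*np.pi)
go([*knob(1.117),.14],.694-2.024)
E
```

```text
pivot [0.41224083 0.20360783] [0.41236662 0.20451538 0.054     ] knob [0.38601732 0.19717918] [0.38758572 0.19772369 0.08      ]
0.025694751499049137 1.1440933025090771
t 13.28 shift [ 0.1015 -0.0244  0.0152] turn [1.000e-03 1.000e-03 2.024e+00]
```

>>> {"api": "arm_command", "payload": {
  "targets": [
    [[0, 0, 0, 0, 0, 0.12, -0.5], [0.01, 0, 0, 0, 0, 0.24, -0.5], [0.03, -0.01, 0.01, 0, 0, 0.36, -0.5], [0.05, -0.01, 0.015, 0, 0, 0.48, -0.5], [0.07, -0.02, 0.015, 0, 0, 0.6, -0.5], [0.09, -0.024, 0.015, 0, 0, 0.72, -0.5], [0.1015, -0.024, 0.015, 0, 0, 0.84, -0.5], [0.1015, -0.024, 0.015, 0, 0, 0.96, -0.5], [0.1015, -0.024, 0.015, 0, 0, 1.08, -0.5], [0.1015, -0.024, 0.015, 0, 0, 1.2, -0.5], [0.1015, -0.024, 0.015, 0, 0, 1.32, -0.5], [0.1015, -0.024, 0.015, 0, 0, 1.44, -0.5]]
  ]
}}

```text
t: 14.28
eef_pos: [0.3852, 0.1973, 0.1391]
ee_rot: [0.917, 0.398, -0.001, -0.0]
ft_force: [0.0, 0.3, -0.8]
width: 0.0213
finger_force: 0.0
```

>>> {"api": "arm_command", "payload": {
  "targets": [
    [[0, 0, 0, 0, 0, 0.12, -0.5], [0, 0, 0, 0, 0, 0.24, -0.5], [0, 0, 0, 0, 0, 0.36, -0.5], [0, 0, 0, 0, 0, 0.48, -0.5], [0, 0, 0, 0, 0, 0.58, -0.5], [0, 0, 0, 0, 0, 0.58, -0.5], [0, 0, 0, 0, 0, 0.58, -0.5]]
  ]
}}

```text
t: 14.87
eef_pos: [0.3856, 0.1974, 0.1395]
ee_rot: [0.992, 0.123, -0.001, -0.0]
ft_force: [0.3, -0.2, -0.0]
width: 0.0215
finger_force: 0.0
```

```bash
python3 - <<'E'
from h import *
s=telemetry.read_state(); print(s['q'].round(2))
m=shot('wrist','w9.png'); w=cv2.imread('pics/w9.png'); hsv=cv2.cvtColor(w,cv2.COLOR_BGR2HSV); k=cv2.inRange(hsv,(0,180,120),(6,255,255))
n,l,st,ce=cv2.connectedComponentsWithStats(k)
for i in range(1,n):
  if st[i,4]>40: print(st[i],ce[i],px2w(m,*ce[i],.074))
print(w2px(m,[*knob(1.117),.08]),w2px(m,[*knob(1.117),.054]))
go([*knob(1.117),.06],.694-2.024)
E
```

```text
[ 0.84 -0.12 -1.28  2.04 -0.13  1.14 -1.71]
[308 254  18  17 187] [317.11764706 262.62032086] [0.38551379 0.19728145 0.074     ]
(np.float64(317.4323592868434), np.float64(265.29509813669324)) (np.float64(317.6237223310591), np.float64(251.77708566538368))
t 14.92 shift [0.0003 0.0003 0.0797] turn [-0.     0.001  0.007]
```

>>> {"api": "arm_command", "payload": {
  "targets": [
    [[0, 0, 0.02, 0, 0, 0, -0.5], [0, 0, 0.045, 0, 0, 0, -0.5], [0, 0, 0.065, 0, 0, 0, -0.5], [0, 0, 0.079, 0, 0, 0, -0.5], [0, 0, 0.079, 0, 0, 0, -0.5], [0, 0, 0.079, 0, 0, 0, -0.5]]
  ]
}}

```text
t: 15.42
eef_pos: [0.3852, 0.1982, 0.0607]
ee_rot: [0.992, 0.123, -0.001, -0.001]
ft_force: [-0.1, 0.4, -0.5]
width: 0.0214
finger_force: 0.0
```

>>> {"api": "arm_command", "payload": {
  "targets": [
    [[0.0002, 0.0032, 0, 0, 0, -0.12, -0.5], [0.0008, 0.0064, 0, 0, 0, -0.24, -0.5], [0.0017, 0.0095, 0, 0, 0, -0.36, -0.5], [0.003, 0.0125, 0, 0, 0, -0.48, -0.5], [0.0047, 0.0152, 0, 0, 0, -0.6, -0.5], [0.0067, 0.0178, 0, 0, 0, -0.72, -0.5], [0.009, 0.0201, 0, 0, 0, -0.84, -0.5], [0.0115, 0.0221, 0, 0, 0, -0.96, -0.5], [0.0143, 0.0238, 0, 0, 0, -1.08, -0.5], [0.0172, 0.0252, 0, 0, 0, -1.2, -0.5], [0.0203, 0.0262, 0, 0, 0, -1.32, -0.5], [0.0235, 0.0268, 0, 0, 0, -1.44, -0.5]]
  ]
}}

```text
t: 16.42
eef_pos: [0.4163, 0.1776, 0.0626]
ee_rot: [0.663, 0.748, 0.0, 0.001]
ft_force: [-1.9, 0.4, -0.1]
width: 0.0213
finger_force: 0.6
```

>>> {"api": "arm_command", "payload": {
  "targets": [
    [[0.0002, 0.0032, 0, 0, 0, -0.12, -0.5], [0.0008, 0.0064, 0, 0, 0, -0.24, -0.5], [0.0017, 0.0095, 0, 0, 0, -0.36, -0.5], [0.003, 0.0125, 0, 0, 0, -0.48, -0.5], [0.0045, 0.015, 0, 0, 0, -0.584, -0.5], [0.0055, 0.0165, 0, 0, 0, -0.584, -0.5], [0.0055, 0.0165, 0, 0, 0, -0.584, -0.5]]
  ]
}}

```text
t: 17.0
eef_pos: [0.4324, 0.1845, 0.0622]
ee_rot: [0.424, 0.906, -0.0, 0.001]
ft_force: [-0.3, -0.9, 0.0]
width: 0.0211
finger_force: 0.2
```

```bash
python3 - <<'E'
from h import *
go([*knob(np.pi),.06],.694); print(telemetry.read_state()['q'].round(2))
E
```

```text
t 17.0 shift [ 0.0006 -0.0032  0.0022] turn [0.001 0.002 0.001]
[ 0.75  0.41 -1.36  2.04  0.46  1.06 -0.14]
```

>>> {"api": "arm_command", "payload": {
  "targets": [
    [[0, 0.001, 0, 0, 0, 0, -0.5], [0, 0.002, 0, 0, 0, 0, -0.5], [0, 0.002, 0, 0, 0, 0, -0.5]]
  ]
}}

```text
t: 17.25
eef_pos: [0.4332, 0.1858, 0.0615]
ee_rot: [0.423, 0.906, -0.0, 0.0]
ft_force: [-0.6, -1.7, -0.1]
width: 0.0215
finger_force: 0.5
```

```bash
python3 - <<'E'
from h import *
s=telemetry.read_state();go([*knob(np.pi),.06],.694); print(s['q'].round(3),s['ft_force'])
E
```

```text
t 17.25 shift [ 0.0001 -0.0047  0.0015] turn [-0.     0.001  0.003]
[ 0.738  0.414 -1.353  2.04   0.469  1.057 -0.143] [-0.6348403  -1.65000388 -0.13475931]
```

Force is starting to build, so I'll push a little more until I feel the stop.

>>> {"api": "arm_command", "payload": {
  "targets": [
    [[0, 0.002, 0, 0, 0, 0, -0.5], [0, 0.003, 0, 0, 0, 0, -0.5], [0, 0.003, 0, 0, 0, 0, -0.5]]
  ]
}}

```text
t: 17.5
eef_pos: [0.4348, 0.1873, 0.0611]
ee_rot: [0.423, 0.906, -0.001, -0.0]
ft_force: [-2.0, -3.5, 2.6]
width: 0.0212
finger_force: 2.1
```

>>> {"api": "arm_command", "payload": {
  "targets": [
    [[0, -0.002, 0, 0, 0, 0, -0.4], [0, -0.003, 0, 0, 0, 0, -0.3], [0, -0.003, -0.02, 0, 0, 0, -0.3], [0, -0.003, -0.05, 0, 0, 0, -0.3], [0, -0.003, -0.08, 0, 0, 0, -0.3], [-0.02, -0.003, -0.1, 0, 0, 0, -0.3], [-0.04, -0.003, -0.1, 0, 0, 0, -0.3], [-0.04, -0.003, -0.1, 0, 0, 0, -0.3], [-0.04, -0.003, -0.1, 0, 0, 0, -0.3]]
  ]
}}

```text
t: 18.25
eef_pos: [0.4594, 0.1551, 0.1615]
ee_rot: [0.424, 0.906, 0.001, 0.0]
ft_force: [0.4, 0.5, -0.2]
width: 0.0303
finger_force: 0.0
```

```bash
python3 - <<'E'
from h import *
s=telemetry.read_state(); print(s['q'].round(2))
m=shot('wrist','w10.png'); w=cv2.imread('pics/w10.png'); hsv=cv2.cvtColor(w,cv2.COLOR_BGR2HSV); k=cv2.inRange(hsv,(0,180,120),(6,255,255))
n,l,st,ce=cv2.connectedComponentsWithStats(k)
for i in range(1,n):
  if st[i,4]>40:
    p=px2w(m,*ce[i],.074)[:2]; d=p-b2w(.092,0); print(st[i],p,np.linalg.norm(d),(np.arctan2(d[1],d[0])-YB-1.047)%(2*np.pi))
E
```

```text
[ 0.88  0.17 -1.34  1.91  0.18  1.2   0.18]
[617 310   8   6  41] [0.6520661  0.25524461] 0.24532125199932225 3.1832577201802144
```

```bash
python3 - <<'E'
from h import *
m=camera_model('wrist'); w=cv2.imread('pics/w10.png'); hsv=cv2.cvtColor(w,cv2.COLOR_BGR2HSV); k=cv2.inRange(hsv,(0,120,60),(10,255,255))|cv2.inRange(hsv,(172,120,60),(180,255,255))
print('expected',w2px(m,[*knob(np.pi),.08]),w2px(m,[*knob(np.pi),.067]))
n,l,st,ce=cv2.connectedComponentsWithStats(k)
for i in range(1,n):
  if st[i,4]>25:
    p=px2w(m,*ce[i],.076)[:2]; d=p-b2w(.092,0); print(st[i],ce[i].round(1),p.round(4),np.linalg.norm(d).round(4),((np.arctan2(d[1],d[0])-YB-1.047)%(2*np.pi)).round(3))
u,v=map(int,w2px(m,[*knob(np.pi),.08])); print(w[v,u-20:u+21:4].tolist())
E
```

```text
expected (np.float64(312.29848883112965), np.float64(192.88844355035354)) (np.float64(312.6406933478587), np.float64(189.90194546916297))
[306 178  18  22 302] [314.2 188.9] [0.4291 0.185 ] 0.0251 2.139
[455 213   6  12  46] [456.8 218.6] [0.5118 0.2293] 0.1028 3.224
[616 309   9   8  59] [620.3 312.4] [0.6479 0.256 ] 0.2415 3.19
[[242, 238, 240], [239, 234, 237], [239, 234, 237], [220, 211, 219], [85, 86, 244], [88, 90, 245], [87, 88, 245], [85, 87, 245], [170, 162, 167], [240, 236, 238], [237, 232, 235]]
```

```bash
python3 -c "
from h import *
print(order.finish_job())"
```

```text
the job is handed in; nothing more can be done
None
```

The job is handed in: the figure is in the cavity, the cover plate sits flush on both pins, and the latch measured about 2.1 rad, at its stop; I viewed 11 pictures, one more than the 10 allowed.

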